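# Lock the chopper's lid, refit its pulse knob and hold it pressed

### The arm

A 7-joint arm with a two-finger parallel gripper is mounted at the origin on a cart in front of the work surface, level with it; the furniture and walls round the work are solid. World frame = base frame: x ahead of the robot, y to its left, z up, the work surface at z = 0. Lengths are in m, angles in rad, forces in N, time in s.
With the tool pointing down it reaches from about 0.4 to 0.85 m from the base axis. Payload 10.4 kg.
Tool frame: the origin (TCP) lies at the very end of the fingers, on their centre line; the grasp point (between the pads) lies 19 mm behind it; z points along the fingers, y is the line along which they close (so a half turn about z gives the same grasp; the last joint's range is limited). The gripper opens to 87 mm and grips with 3 to 60 N. Pads are 19 mm wide; open, the fingers measure 117 mm over their backs; the gripper's body (75 mm by 190 mm) begins 51 mm behind the grasp point.
Start: joints at [-1.188, 0.332, -0.065, 1.46, 0.022, 1.35, -0.088], TCP at [0.247, 0.574, 0.223] pointing down, gripper open.
Joint ranges: [-2.6, 2.6], [-0.5, 2.12], [-1.47, 1.34], [0.16, 2.42], [-1.27, 4.41], [0.06, 2.06], [-2.6, 2.6]. Speed limits (rad/s): [2.22, 2.22, 2.79, 2.79, 3.14, 3.14, 3.14].

### API

Orientations are given as a unit quaternion [x, y, z, w].
In Python, from bench import r gives the robot as it stands.
- The arm moves only by the shell command python3 -m jog 'ROWS' [FORCE]. ROWS is a JSON list of rows, 1 to 12 of them, each of 5 numbers: dx, dy, dz in m, then a turn about the tool's z in rad, then the finger opening in m; each row is the pose to reach, as a shift and turn from the pose commanded when the command began, along the tool's axes at that moment; what a row does not reach only later rows make up. A row lasts 1/10 s, in which the tool goes at most 0.05 m and 0.15 rad, less where a joint would pass 70% of its speed; a pose out of reach is approached as far as the arm can. The fingers move at their own pace and stop on an object; FORCE is the grip in N (left out, the last holds). Time passes only in rows, so rows that do not move let the fingers close. It prints the time, the measured TCP pose, the force, the opening and the grip force at its end.
- r.read_state(): the state, without advancing time (a new reading comes with each control period).
- r.camera(name): name is "side" or "top" or "wrist"; returns a dict with "img" (384x512x3 uint8, red, green, blue), "fx", "fy", "cx", "cy" (pixels), "pose" (4x4, takes a point from camera to world coordinates). Camera axes: x right, y down, z forward; pixel columns grow to the right and rows downward; lengths in m; the calibration is good to about 2 mm. A picture is of the moment at which its call begins. There is no depth.
- r.close_job(): hands the job in; it is judged then, once.
Trained networks look in the newest picture that a camera, given by its name, has taken for a name from the list of things; names that differ only in an ending like _2 or _b are one class to them, and where a whole thing is asked for, a point or a joint stands for the part that bears it (a point fixed in the world has none). Each returns a list of dicts, best first, with "p" (0 to 1); they miss things now and then, are a little off and sometimes report something else, mostly with a low value. They report only what shows in the picture. A call takes as long as a camera call.
- r.recognise(camera, label): "position" ([column, row] as shares, 0 to 1, of the picture: columns of its width, rows of its height, amid what is visible of it).
- r.regions_of(camera, label): "pixels" (384x512 bool, what is visible of it) and "position" ([column, row] as shares, 0 to 1, of the picture: columns of its width, rows of its height, amid what is visible of it).
The state is a dict: "time": time; "joint_positions": joint angles; "joint_vel": joint speeds; "joint_torque": joint torques, N m; "ee_pos": TCP position; "eef_rot": TCP orientation; "ft_force": force on the tool from outside, world axes, zero at the start; "torque": the same for the moment, N m; "width": finger opening in m; "grip_force": force on a finger pad.
Only numpy, scipy, OpenCV 4.12 (cv2) and the standard library are available. Lean on these libraries where they do the work, as an engineer would, in place of code of your own. Each camera call takes 0.05 s, during which the arm holds its last target. There are 200 camera calls.

### The job

The mini chopper has just been washed and wants a test pulse. First turn its lid clockwise until the red tab clicks fully home under the hood and stays there; then take the red pulse knob from the counter, push it flat to flat all the way onto the bare D-shaped spindle, and press it down as far as it goes. Finish while still holding the knob pressed down, with the lid locked and the mug, salt shaker and tea light left where they are.

Things in the scene. Friction and masses are not known exactly. Their poses are not given: they have to be found in the camera images.
- chopper: white mini chopper, fixed, 150 (x, to its rear) x 280 (y) mm; origin: centre of its underside. Clear round bowl with the lid on its left half (axis at local y +65 mm); square control tower, top 110 mm up, on its right half with the spindle at local y -85 mm. Between them a post with a hood (top 152 mm up, local y -33 to -7, x +-25 mm), slotted for the lid's tab
- lid_grip (a point): point on the lid's turning axis at the top middle of the lid's black grip bar (78 long, 14 wide, stands 20 mm above the grey 133 mm lid), 161 mm above the counter; its x axis runs along the bar towards the red tab
- lid (a joint): turn of the lid in rad about the vertical: 0 fully unlocked, grows clockwise seen from above, 0.785 (45 degrees) is the end stop under the hood. Stays where it is left; from about 0.6 a spring catch resists (up to 0.3 N m), is passed at about 0.7, then holds the lid locked with some 0.03 rad of play
- spindle_tip (a point): centre line of the bare steel D-shaped spindle at the height of its top face, 133 mm above the counter when not pressed; the spindle stands upright, 14 mm diameter, 23 mm above the tower, flat 2 mm from the axis over its full height, tip chamfered 1.5 mm; z up, x axis points out of the flat
- dial (a joint): turn of the spindle about the vertical in rad, counterclockwise seen from above; 0: flat faces the rear (+x) of the chopper; range +-1.4, stiff (0.06 N m), any setting is fine
- spindle (a joint): how far the spindle is pressed down in m: 0 up, 0.006 fully down; a spring pushes it up with 3 N at 0 and 9 N fully down
- knob: loose red pulse knob, 40 to 70 g, upright on the counter: round skirt 46 mm diameter, 20 mm high, topped by a grip bar 46 long (x), 14 wide (y), 18 high (38 mm overall). Origin: centre of the underside; x runs along the bar to the end with the white pointer line, z up. Fully on the spindle its underside is 7 mm above the tower, and 1 mm when pressed down
- knob_seat (a point): blind end of the D bore in the knob's underside, on the axis 16 mm above the underside, axes as the knob; it meets the spindle's tip when the knob is fully on. Bore 15.8 mm diameter with a flat 2.9 mm from the axis on the pointer (+x) side, mouth chamfered 1.5 mm: it goes on only with the pointer on the side of the spindle's flat
- mug: small striped mug, 60x83x49 mm, bystander; origin at the centre of its underside
- salt_shaker: salt shaker with grey cap, 44 mm diameter, 90 high, bystander; origin at the centre of its underside
- tea_light: tea light candle in a metal cup, 38 mm diameter, 15 high, bystander; origin at the centre of its underside

How it is judged:
On the way, in this order (a step that is already met when the one before it is completed fails the run):
1. the lid is turned past its catch to the stop (value of joint lid above 0.74 rad), for 0.2 s.
2. the knob is fully on the spindle, flat to flat (distance between knob_seat and spindle_tip below 0.003 m and angle between the x axis of knob and the x axis of spindle_tip, either way round below 0.3 rad), for 0.1 s.
At the end, for the whole second after the job is handed in: The lid is locked (turned more than 0.74 rad), the knob is fully on the spindle (bore end within 3 mm of the spindle's tip, flats within 0.3 rad, upright within 0.1 rad), and the fingers are still on it (more than 2 N) and the spindle is at least 4.5 of its 6 mm down, through the last second (all of step 2 and value of joint lid above 0.74 rad and angle between knob's own z axis and vertical below 0.1 rad and value of joint spindle above 0.0045 m and contact force between the fingers and knob above 2 N); the arm keeps its last pose, push and grip.
It fails at once if the spindle is pressed (more than 3 mm) while the lid is unlocked (value of joint spindle above 0.003 m and value of joint lid below 0.7 rad).
It fails at once if the mug is moved more than 30 mm (distance of mug from where it was at the start of the episode above 0.03 m).
It fails at once if the salt shaker is moved more than 30 mm (distance of salt_shaker from where it was at the start of the episode above 0.03 m).
It fails at once if the tea light is moved more than 30 mm (distance of tea_light from where it was at the start of the episode above 0.03 m).
It also fails if it takes over 45 s, if anything falls off the work surface, if the arm or the gripper's body presses on something with over 40 N, if the wrist force passes 120 N, or if a joint passes its speed limit or range.

## Working session

There is one attempt and no reset: what is moved stays moved. The work goes in short steps, Python scripts to look and compute and a shell command to move; the robot and the scene stay as the last step left them, time stands still between calls to the robot, and variables do not carry over. Pictures are saved under pics/ and viewed, at most 10 in all, crops included, and the job is handed in when it is done.

```bash
mkdir -p pics; cat > h.py <<'E'
import numpy as np, cv2
from bench import r
def ray(c,px):
    d=np.array([(px[0]-c['cx'])/c['fx'],(px[1]-c['cy'])/c['fy'],1.]); P=np.array(c['pose'])
    return P[:3,3],P[:3,:3]@d
def atz(c,px,z):
    o,d=ray(c,px); return o+d*(z-o[2])/d[2]
def proj(c,p):
    P=np.array(c['pose']); q=P[:3,:3].T@(np.array(p)-P[:3,3]); return np.array([c['fx']*q[0]/q[2]+c['cx'],c['fy']*q[1]/q[2]+c['cy']])
def save(c,n): cv2.imwrite('pics/'+n,c['img'][:,:,::-1])
E
python3 - <<'E'
from h import *
import pickle
s=r.read_state(); print(s['ee_pos'],s['eef_rot'],s['time'])
C={}
for n in ['top','side']:
    c=r.camera(n); C[n]=c; save(c,n+'0.png'); print(n,np.round(c['pose'],3).tolist(),c['fx'])
    for l,z in [('chopper',.1),('lid_grip',.161),('lid',.14),('spindle_tip',.133),('knob',.02),('mug',.02),('salt_shaker',.09),('tea_light',.015)]:
        for d in r.recognise(n,l)[:2]:
            p=np.array(d['position'])*[512,384]; print(l,round(d['p'],2),p.round(1),atz(c,p,z).round(3))
pickle.dump(C,open('c0.pkl','wb'))
i=np.hstack([C['top']['img'],C['side']['img']]);cv2.imwrite('pics/both0.png',cv2.resize(i,(800,300))[:,:,::-1])
E
```

```text
[0.24658045 0.57387822 0.22176241] [ 2.01507627e-01  9.79486698e-01 -6.89820021e-04 -9.90330416e-05] 0.0
top [[0.355, -0.752, 0.556, -0.284], [-0.935, -0.278, 0.221, -0.41], [-0.011, -0.598, -0.802, 1.203], [0.0, 0.0, 0.0, 1.0]] 465.06858126342104
chopper 0.58 [221.7 190.1] [0.459 0.004 0.1  ]
lid_grip 0.94 [198.2 169.1] [0.465 0.077 0.161]
lid_grip 0.18 [220.  192.4] [ 0.409 -0.017  0.161]
lid 0.89 [197.  170.9] [0.472 0.087 0.14 ]
knob 0.49 [309.  237.9] [ 0.439 -0.28   0.02 ]
mug 0.96 [345.4 262.7] [ 0.396 -0.401  0.02 ]
salt_shaker 0.55 [328.  202.2] [ 0.533 -0.304  0.09 ]
tea_light 0.64 [287.6 197.4] [ 0.562 -0.172  0.015]
tea_light 0.39 [307.7 237.7] [ 0.441 -0.275  0.015]
side [[0.139, -0.844, 0.518, -0.052], [-0.99, -0.116, 0.076, -0.179], [-0.004, -0.523, -0.852, 0.994], [0.0, 0.0, 0.0, 1.0]] 431.92132757717445
chopper 0.85 [200.2 201.7] [0.447 0.022 0.1  ]
lid_grip 0.84 [172.6 184.6] [0.449 0.08  0.161]
lid_grip 0.2 [319.8 235.4] [ 0.366 -0.261  0.161]
lid 0.85 [175.9 184. ] [0.464 0.079 0.14 ]
lid 0.66 [198.8 199.3] [0.431 0.017 0.14 ]
knob 0.59 [323.9 237.8] [ 0.432 -0.286  0.02 ]
knob 0.33 [329.9 185.9] [ 0.587 -0.294  0.02 ]
mug 0.69 [373.2 261.6] [ 0.385 -0.407  0.02 ]
salt_shaker 0.67 [329.6 188.1] [ 0.535 -0.285  0.09 ]
salt_shaker 0.26 [284.1 193.8] [ 0.503 -0.175  0.09 ]
tea_light 0.64 [282.6 197.8] [ 0.536 -0.172  0.015]
```

View pics/top0.png

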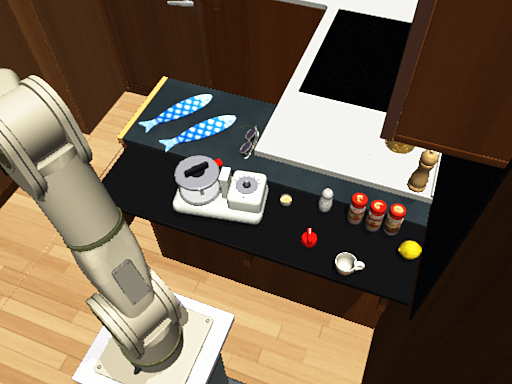

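View pics/side0.png

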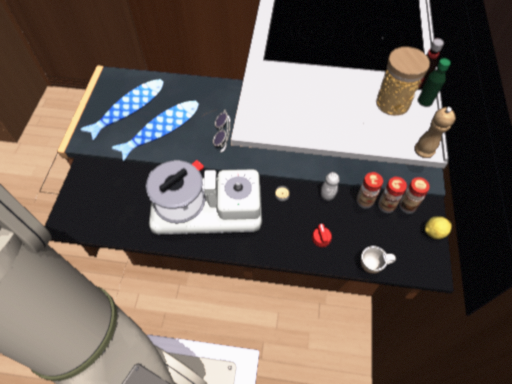

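The chopper sits at about (205,200) in the side view. The bar runs from (163,188) to (187,175), the tab is at (197,167), and the knob is at (322,236). I'll zoom in for detail.

```bash
python3 - <<'E'
from h import *
import pickle
C=pickle.load(open('c0.pkl','rb'))
a=C['side']['img'][150:240,140:270]; b=C['side']['img'][215:260,300:345]
a2=C['top']['img'][145:225,165:275]; b2=C['top']['img'][218:258,290:330]
R=lambda i,w,h:cv2.resize(i,(w,h),interpolation=cv2.INTER_CUBIC)
o=np.vstack([np.hstack([R(a,433,300),R(b,300,300)]),np.hstack([R(a2,433,300),R(b2,300,300)])])
cv2.imwrite('pics/z.png',o[:,:,::-1])
for n in ['top','side']:
    m=None
    for l in ['chopper','lid_grip','lid','spindle_tip','knob']:
        c=r.camera(n) if m is None else c; m=1
        for d in r.regions_of(n,l)[:1]:
            ys,xs=np.nonzero(d['pixels']); print(n,l,round(d['p'],2),xs.min(),xs.max(),ys.min(),ys.max(),len(xs),xs.mean().round(1),ys.mean().round(1))
            np.save(f'm_{n}_{l}.npy',d['pixels'])
E
```

```text
top chopper 0.88 174 268 155 223 4792 219.5 190.6
top lid_grip 0.63 175 222 154 191 1387 198.1 172.4
top knob 0.56 302 317 229 246 208 309.3 238.5
side chopper 0.74 146 261 160 234 7244 202.5 199.9
side lid_grip 0.95 146 202 161 210 2205 174.6 184.4
side knob 0.75 312 330 226 246 294 321.1 237.0
```

View pics/z.png

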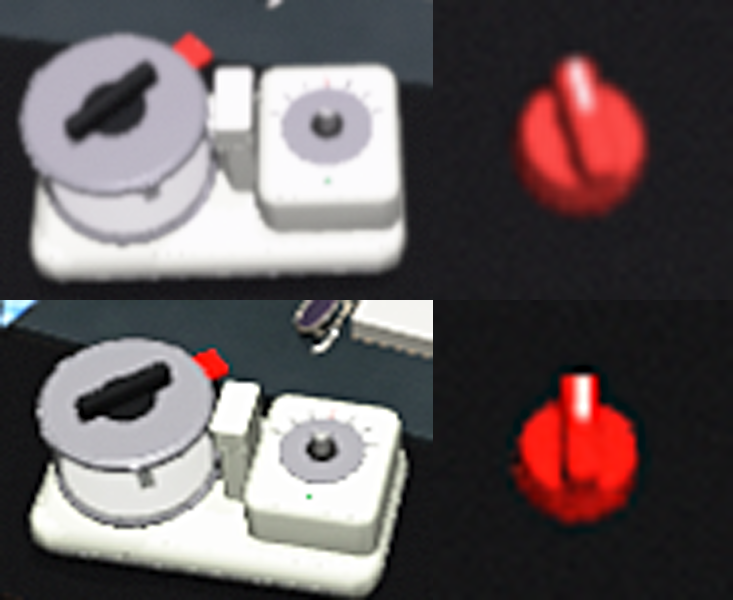

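The crops show:
- **Lid:** the bar and tab point rear-right.
- **Hood:** it stands between the lid and the tower.
- **Spindle:** the tip is at about (237.8,186) in side and (246.5,182.3) in top.
- **Knob:** the pointer faces roughly the rear.

```bash
python3 - <<'E'
from h import *
import pickle
C=pickle.load(open('c0.pkl','rb'))
S=lambda p:(140+p[0]/3.333,150+p[1]/3.333); T=lambda p:(165+p[0]/3.936,145+(p[1]-300)/3.75)
K=lambda p:(300+(p[0]-433)/6.667,215+p[1]/6.667); K2=lambda p:(290+(p[0]-433)/7.5,218+(p[1]-300)/7.5)
def tri(a,b):
    A=[];B=[]
    for n,p in(('side',a),('top',b)):
        o,d=ray(C[n],p); d/=np.linalg.norm(d); M=np.eye(3)-np.outer(d,d); A.append(M);B.append(M@o)
    return np.linalg.lstsq(np.vstack(A),np.hstack(B),rcond=None)[0].round(4)
for nm,a,b,z in [('spin',(326,118),(321,440),.133),('bar0',(68,128),(82,408),.158),('bar1',(152,70),(168,371),.158),
 ('hoodRL',(217,68),(233,381),.152),('hoodRR',(253,66),(260,385),.152),('hoodFR',(251,130),(251,438),.152),('hoodFL',(213,130),(215,432),.152),('baseFL',(35,270),(35,530),.02),('baseFR',(403,262),(375,592),.02)]:
    print(nm,atz(C['side'],S(a),z)[:2].round(4),atz(C['top'],T(b),z)[:2].round(4),tri(S(a),T(b)))
for nm,a,b,z in [('k1',(575,58),(580,376),.038),('k0',(592,178),(580,482),.038)]:
    print(nm,atz(C['side'],K(a),z)[:2].round(4),atz(C['top'],K2(b),z)[:2].round(4))
for n in('side','top'):
    print(n,'lid outline')
    m=np.load(f'm_{n}_knob.npy'); ys,xs=np.nonzero(m); print('knob',atz(C[n],(xs.mean(),ys.mean()),.017).round(4))
s=r.read_state();print(s['time'],s['ft_force'],s['eef_rot'])
E
```

```text
spin [ 0.4847 -0.0649] [ 0.4882 -0.065 ] [ 0.4837 -0.0659  0.1371]
bar0 [0.437  0.1059] [0.4382 0.1044] [0.4406 0.107  0.1533]
bar1 [0.492  0.0593] [0.4946 0.0604] [0.4867 0.0563 0.1675]
hoodRL [0.5038 0.0157] [0.5066 0.0129] [0.5128 0.0177 0.1412]
hoodRR [ 0.509  -0.0093] [ 0.5098 -0.0078] [ 0.5036 -0.0109  0.1602]
hoodFR [ 0.4561 -0.0177] [ 0.4585 -0.0223] [ 0.469 -0.015  0.134]
hoodFL [0.4526 0.0083] [0.4547 0.0049] [0.462  0.0105 0.1392]
baseFL [0.3913 0.146 ] [0.4022 0.1492] [0.3712 0.1277 0.0694]
baseFR [ 0.4359 -0.1277] [ 0.4385 -0.1256] [ 0.4296 -0.1287  0.0336]
k1 [ 0.4609 -0.2755] [ 0.4609 -0.2735]
k0 [ 0.4126 -0.2844] [ 0.4145 -0.2878]
side lid outline
knob [ 0.4348 -0.2792  0.017 ]
top lid outline
knob [ 0.4393 -0.281   0.017 ]
1.5 [-0.13638882 -0.30437166 -0.03366834] [2.01512787e-01 9.79485883e-01 4.59172568e-05 1.23108520e-05]
```

```bash
python3 -m jog '[[-0.1,-0.09,-0.03,0.26,0.087],[-0.395,-0.365,-0.03,0.26,0.087],[-0.395,-0.365,-0.03,0.26,0.087],[-0.395,-0.365,-0.03,0.26,0.087],[-0.395,-0.365,-0.03,0.26,0.087],[-0.395,-0.365,-0.03,0.26,0.087],[-0.395,-0.365,-0.03,0.26,0.087],[-0.395,-0.365,-0.03,0.26,0.087],[-0.395,-0.365,-0.03,0.26,0.087],[-0.395,-0.365,-0.03,0.26,0.087],[-0.395,-0.365,-0.03,0.26,0.087],[-0.395,-0.365,-0.03,0.26,0.087]]'
python3 - <<'E'
from h import *
c=r.camera('wrist'); save(c,'w1.png'); print(np.round(c['pose'],3).tolist(),c['fx'])
for l,z in [('lid_grip',.161),('spindle_tip',.133),('knob',.02)]:
    for d in r.recognise('wrist',l)[:2]:
        p=np.array(d['position'])*[512,384]; print(l,round(d['p'],2),p.round(1),atz(c,p,z).round(3))
print(r.read_state()['joint_positions'])
E
```

```text
time: 2.7
ee_pos: [0.4673, 0.0773, 0.2532]
eef_rot: [0.331, 0.944, 0.0, 0.001]
ft_force: [-0.2, 1.1, -0.1]
width: 0.0871
grip_force: 0.0
[[0.624, 0.754, 0.204, 0.412], [0.781, -0.603, -0.163, 0.122], [-0.0, 0.261, -0.965, 0.416], [0.0, 0.0, 0.0, 1.0]] 328.1968089202342
lid_grip 0.98 [262.1 167.7] [0.46  0.091 0.161]
spindle_tip 0.61 [160.3 277.4] [ 0.488 -0.056  0.133]
[-0.68553344 -0.0429195   0.40187717  1.81930952  0.01677938  1.36197762
  0.61913595]
```

View pics/w1.png

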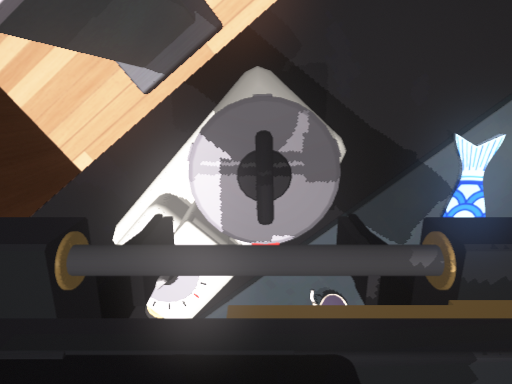

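The bar runs from (264,131) to (265,223) in the wrist view, nearly square to the fingers. The lid disc is centred near (265,170).

```bash
python3 - <<'E'
from h import *
c=r.camera('wrist')
for p,z in [((264,131),.161),((265.3,223),.161),((264.5,177),.161),((265,95),.141),((265,245),.141),((189,169),.141),((341,169),.141)]: print(p,atz(c,p,z)[:2].round(4))
s=r.read_state();from scipy.spatial.transform import Rotation as R
M=R.from_quat(s['eef_rot']).as_matrix();print(M.round(3).tolist(),s['ee_pos'])
t=np.array([.4645,.0825]); print(M[:2,:2].T@(t-s['ee_pos'][:2]))
a=atz(c,(264,131),.161);b=atz(c,(265.3,223),.161);print(np.arctan2(*(b-a)[1::-1]),np.arctan2(-M[1,0],-M[0,0]))
E
```

```text
(264, 131) [0.4351 0.117 ]
(265.3, 223) [0.4957 0.0716]
(264.5, 177) [0.4642 0.095 ]
(265, 95) [0.4147 0.1344]
(265, 245) [0.5192 0.0539]
(189, 169) [0.423  0.0459]
(341, 169) [0.5032 0.1482]
[[-0.788, 0.616, -0.0], [0.616, 0.788, 0.0], [0.0, 0.0, -1.0]] [0.46512777 0.08429689 0.25243274]
[-0.00061219 -0.00180226]
-0.6431767383934454 -0.6635594637736075
```

```bash
python3 - <<'E'
from h import *
c=r.camera('wrist'); s=r.read_state()
g=cv2.cvtColor(c['img'],cv2.COLOR_RGB2GRAY)
sub=(g[110:232,225:310]<40).astype(np.uint8)
n,l,st,ce=cv2.connectedComponentsWithStats(sub); i=1+np.argmax(st[1:,4]); print(st[i],ce[i]+[225,110])
rows=[(y,*np.nonzero(l[y]==i)[0][[0,-1]]+225) for y in range(0,122,6) if (l[y]==i).any()]
print([(110+a,b,d) for a,b,d in rows])
u0,v0,w,h=st[i][:4]; 
a=atz(c,(ce[i][0]+225,110+v0),.161);b=atz(c,(ce[i][0]+225,110+v0+h),.161);print(a,b,(a+b)/2,atz(c,ce[i]+[225,110],.155))
ru=[(d['p'],atz(c,np.array(d['position'])*[512,384],.161)) for d in r.recognise('wrist','lid_grip')];print(ru,s['ee_pos'])
P=np.array(c['pose']);print(proj(c,[*s['ee_pos'][:2],.161]), proj(c,s['ee_pos']))
E
```

```text
[ 27  29  33  38 156] [266.62820513 154.3974359 ]
[(140, np.int64(255), np.int64(264)), (146, np.int64(263), np.int64(266)), (152, np.int64(263), np.int64(266)), (158, np.int64(265), np.int64(267)), (164, np.int64(265), np.int64(277)), (170, np.int64(267), np.int64(282)), (176, np.int64(284), np.int64(284))]
[0.44114983 0.11497312 0.161     ] [0.46516544 0.0965356  0.161     ] [0.45315763 0.10575436 0.161     ] [0.45166358 0.10715542 0.155     ]
[(0.73, array([0.45992658, 0.09292308, 0.161     ]))] [0.46515445 0.084247   0.25244475]
[254.48913501 186.13822715] [254.12379847 231.77989839]
```

```bash
python3 - <<'E'
from h import *
c=r.camera('wrist'); cv2.imwrite('pics/w2.png',cv2.resize(c['img'][80:260,150:390],(800,600),interpolation=cv2.INTER_CUBIC)[:,:,::-1])
import pickle; pickle.dump(c,open('w2.pkl','wb')); print(r.read_state()['time'])
E
```

```text
3.1
```

View pics/w2.png

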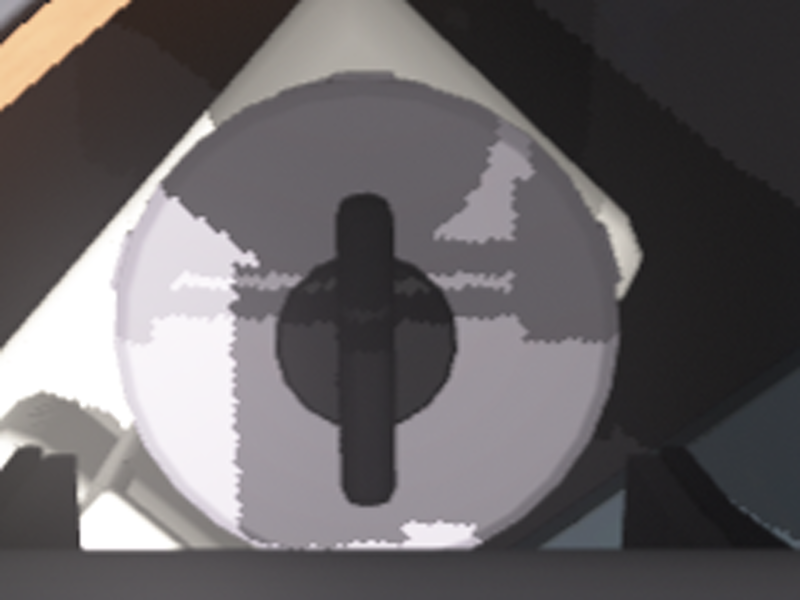

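The bar centre is at px (260.0,185). That is about 4 mm along tool +y from the TCP, and the turn error is about 0.01 rad. Next I descend and close.

```bash
python3 -m jog '[[0,0.004,0.05,0,0.087],[0,0.004,0.09,0,0.087],[0,0.004,0.1,0,0.05],[0,0.004,0.106,0,0.03],[0,0.004,0.106,0,0.022],[0,0.004,0.106,0,0.022]]' 15
python3 -m jog '[[0,0,0,0,0.022],[0,0,0,0,0.0],[0,0,0,0,0],[0,0,0,0,0]]' 15
```

```text
time: 3.7
ee_pos: [0.4691, 0.0865, 0.1482]
eef_rot: [0.327, 0.945, 0.001, 0.001]
ft_force: [0.8, 0.1, 0.5]
width: 0.063
grip_force: 0.0
time: 4.1
ee_pos: [0.4681, 0.0862, 0.1468]
eef_rot: [0.327, 0.945, 0.0, 0.0]
ft_force: [0.1, -0.1, 0.5]
width: 0.0307
grip_force: 0.0
```

```bash
python3 -m jog '[[0,0,0,0,0.0],[0,0,0,0,0.0],[0,0,0,0,0],[0,0,0,0,0]]' 15; python3 -c "
from bench import r
s=r.read_state();print(s['torque'])"
```

```text
time: 4.5
ee_pos: [0.4683, 0.0865, 0.1466]
eef_rot: [0.327, 0.945, 0.0, 0.0]
ft_force: [3.1, 2.3, -2.2]
width: 0.014
grip_force: 15.0
[ 0.43538496 -0.55425998  0.07368261]
```

```bash
python3 -m jog '[[0,0,0,0,0],[0,0,0,0.1,0],[0,0,0,0.2,0],[0,0,0,0.3,0],[0,0,0,0.3,0]]' 40; python3 -c "
from bench import r
s=r.read_state();print(s['torque'])"
```

```text
time: 5.0
ee_pos: [0.4684, 0.0866, 0.1466]
eef_rot: [0.466, 0.885, 0.001, 0.0]
ft_force: [3.5, 3.8, -3.4]
width: 0.0138
grip_force: 40.0
[ 0.7304629  -0.86813194 -0.03739527]
```

Forces are low. I'll carry on past the catch.

```bash
python3 -m jog '[[0,0,0,0.1,0],[0,0,0,0.2,0],[0,0,0,0.3,0],[0,0,0,0.4,0],[0,0,0,0.48,0],[0,0,0,0.54,0],[0,0,0,0.54,0],[0,0,0,0.54,0]]' 60; python3 -c "
from bench import r
s=r.read_state();print(s['torque'],s['joint_positions'])"
```

```text
time: 5.8
ee_pos: [0.4687, 0.0867, 0.1466]
eef_rot: [0.683, 0.731, 0.001, 0.001]
ft_force: [5.2, 3.2, -4.4]
width: 0.0139
grip_force: 63.7
[ 0.57910207 -1.30857279  1.41898802] [-0.70088684  0.05338305  0.43791732  1.96132273 -0.02447373  1.13021422
 -0.1853461 ]
```

The torque against the stop is 1.4 N m, so the lid should be home. I'll ease off, open and rise.

```bash
python3 -m jog '[[0,0,0,-0.03,0],[0,0,0,-0.03,0.03],[0,0,0,-0.03,0.05],[0,0,0,-0.03,0.06],[0,0,-0.03,-0.03,0.06],[0,0,-0.08,-0.03,0.06],[0,0,-0.11,-0.03,0.087],[0,0,-0.11,-0.03,0.087],[0,0,-0.11,-0.03,0.087]]' 20
python3 - <<'E'
from h import *
import pickle
c=r.camera('wrist'); save(c,'w3.png'); pickle.dump(c,open('w3.pkl','wb')); s=r.read_state(); print(s['ee_pos'],s['ft_force'],proj(c,[*s['ee_pos'][:2],.161]))
E
```

```text
time: 6.7
ee_pos: [0.468, 0.0861, 0.2566]
eef_rot: [0.673, 0.74, 0.0, -0.0]
ft_force: [-0.1, -0.4, -0.7]
width: 0.0707
grip_force: 0.0
[0.46754768 0.08600003 0.25571744] [0.20585829 0.12156105 0.09059516] [253.56858842 185.30480612]
```

View pics/w3.png

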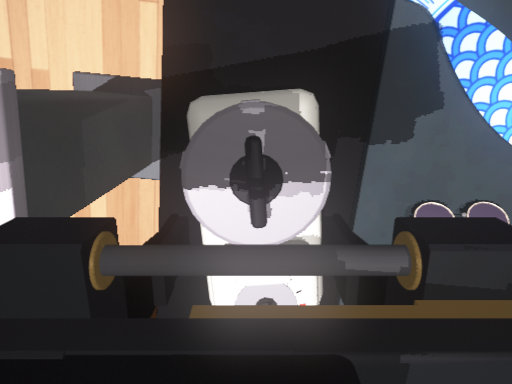

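The bar, from (253,136) to (259,228), is now parallel to the chopper's long edges, so the lid is locked. Next I look at the spindle from above.

```bash
python3 -m jog '[[-0.05,0.005,0,0,0.087],[-0.1,0.005,0.01,0,0.087],[-0.15,0.005,0.03,0,0.087],[-0.15,0.005,0.03,0,0.087],[-0.15,0.005,0.03,0,0.087],[-0.15,0.005,0.03,0,0.087]]'
python3 - <<'E'
from h import *
import pickle
c=r.camera('wrist'); pickle.dump(c,open('w4.pkl','wb')); s=r.read_state(); print(s['ee_pos'],s['eef_rot'],proj(c,[*s['ee_pos'][:2],.133]))
p=proj(c,[*s['ee_pos'][:2],.133]);u=int(p[0]);v=int(p[1]);print(u,v)
for d in r.recognise('wrist','spindle_tip'): print(d['p'],np.array(d['position'])*[512,384])
u0=min(max(u-60,0),392);v0=max(v-65,0)
cv2.imwrite('pics/w4.png',cv2.resize(c['img'][v0:v0+90,u0:u0+120],(800,600),interpolation=cv2.INTER_CUBIC)[:,:,::-1]);print(u0,v0)
E
```

```text
time: 7.35
ee_pos: [0.4869, -0.0616, 0.2259]
eef_rot: [0.672, 0.74, -0.0, -0.001]
ft_force: [-0.9, 0.8, 0.9]
width: 0.0869
grip_force: 0.0
[ 0.48711947 -0.06122654  0.22618662] [ 6.71987584e-01  7.40562294e-01 -2.01395825e-04 -3.68188656e-04] [254.68631734 185.69138763]
254 185
0.52 [261.12   183.7056]
194 120
```

View pics/w4.png

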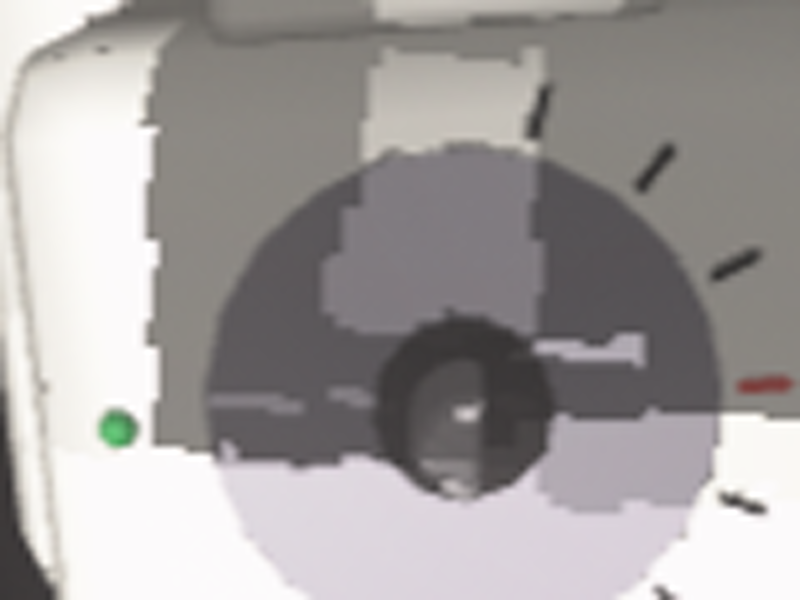

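The flat is the vertical edge at crop column ~484, facing image right, which is roughly chopper +x. So the dial is near 0. Now I check the axis from the grey disc at z=0.11 against the tip.

```bash
python3 - <<'E'
from h import *
import pickle
c=pickle.load(open('w4.pkl','rb')); f=lambda p:(194+p[0]/6.667,120+p[1]/6.667); g=lambda q:((q-[194,120])*6.667).round(0)
A=atz(c,f((463,402)),.110); print('disc',A, 'tip px',g(proj(c,[*A[:2],.133])))
for p in [(467,437),(464,430)]: print(p,atz(c,f(p),.133))
# flat & tick directions
for a,b,z in [((485,365),(482,490),.133),((118,428),(765,385),.11)]:
    d=atz(c,f(b),z)-atz(c,f(a),z); print(np.arctan2(d[1],d[0]))
# lid axis from w3
c3=pickle.load(open('w3.pkl','rb'))
print('bar',atz(c3,(256,182),.161))
a=atz(c3,(253,136),.161);b=atz(c3,(259,228),.161);print(np.arctan2(*(b-a)[1::-1]),np.linalg.norm(b-a))
# disc edge test
th=np.linspace(0,2*np.pi,9)[:-1]
E
```

```text
disc [ 0.49483623 -0.0619326   0.11      ] tip px [467. 449.]
(467, 437) [ 0.49463366 -0.06037924  0.133     ]
(464, 430) [ 0.49418192 -0.05953982  0.133     ]
-1.4891029955871062
0.16481271291528668
bar [0.46925846 0.08896455 0.161     ]
-1.4126252466114095 0.07772775281837763
```

The wrist estimates agree: spindle ≈ (0.4935,-0.0615), chopper yaw ≈ 0.162, flat normal ≈ 0.1. Now over the knob.

```bash
python3 -m jog '[[-0.04,-0.012,0,0.15,0.087],[-0.08,-0.024,0,0.3,0.087],[-0.12,-0.036,0,0.45,0.087],[-0.16,-0.05,0,0.6,0.087],[-0.21,-0.065,0.02,0.75,0.087],[-0.21,-0.065,0.04,0.9,0.087],[-0.21,-0.065,0.066,1.05,0.087],[-0.21,-0.065,0.066,1.2,0.087],[-0.21,-0.065,0.066,1.35,0.087],[-0.21,-0.065,0.066,1.417,0.087],[-0.21,-0.065,0.066,1.417,0.087],[-0.21,-0.065,0.066,1.417,0.087]]'
python3 - <<'E'
from h import *
import pickle
r.camera('wrist');c=r.camera('wrist'); pickle.dump(c,open('w5.pkl','wb')); s=r.read_state(); print(s['ee_pos'],s['eef_rot'],s['joint_positions'],proj(c,[*s['ee_pos'][:2],.038]))
for d in r.recognise('wrist','knob'): print(d['p'],np.array(d['position'])*[512,384])
cv2.imwrite('pics/w5.png',cv2.resize(c['img'][110:245,160:340],(800,600),interpolation=cv2.INTER_CUBIC)[:,:,::-1])
E
```

```text
time: 8.65
ee_pos: [0.443, -0.2771, 0.1605]
eef_rot: [0.992, 0.126, 0.0, -0.0]
ft_force: [0.4, -0.3, -0.1]
width: 0.0872
grip_force: 0.0
[ 0.44273261 -0.27750152  0.1605629 ] [ 9.92108083e-01  1.25385519e-01  1.10787676e-04 -1.03453228e-04] [-0.34882046  0.19960606  0.92494993  1.8513304  -0.17283634  1.17443459
 -0.68560907] [254.96121612 178.17109574]
0.74 [255.488 175.104]
```

View pics/w5.png

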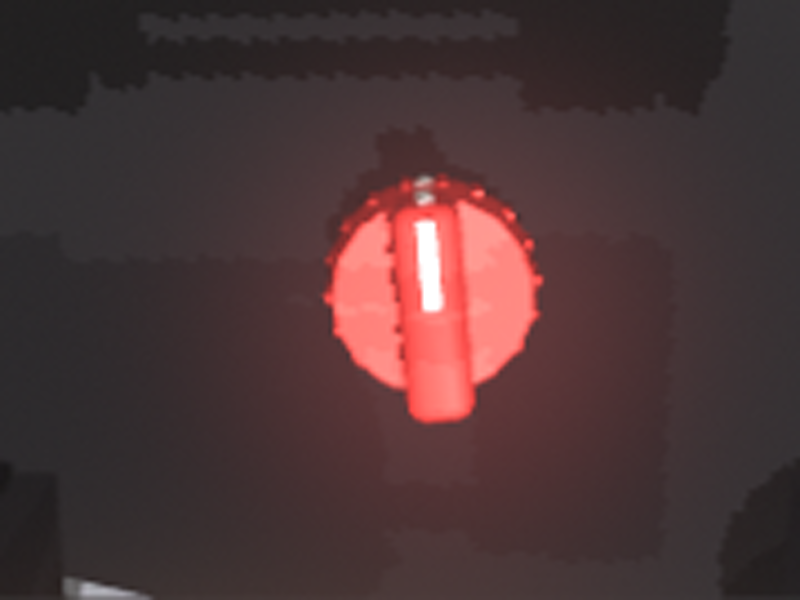

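The bar centre is at px (258,180.4) and tilted 0.05 rad, with the pointer up. Descend and grasp.

```bash
python3 -m jog '[[-0.003,0.0025,0.05,-0.05,0.07],[-0.003,0.0025,0.1,-0.05,0.06],[-0.003,0.0025,0.127,-0.05,0.05],[-0.003,0.0025,0.137,-0.05,0.04],[-0.003,0.0025,0.137,-0.05,0.03],[-0.003,0.0025,0.137,-0.05,0.0],[-0.003,0.0025,0.137,-0.05,0.0],[-0.003,0.0025,0.137,-0.05,0],[-0.003,0.0025,0.137,-0.05,0],[-0.003,0.0025,0.137,-0.05,0],[-0.003,0.0025,0.137,-0.05,0]]' 30
```

```text
time: 9.9
ee_pos: [0.4404, -0.281, 0.0239]
eef_rot: [0.989, 0.149, 0.0, -0.0]
ft_force: [-0.4, 0.3, 4.7]
width: 0.0138
grip_force: 30.0
```

```bash
python3 -m jog '[[0,0,-0.04,0,0],[0,0,-0.08,0,0],[0,0,-0.12,0,0],[0,0,-0.16,0,0],[0.025,-0.04,-0.16,0.1,0],[0.05,-0.08,-0.16,0.18,0],[0.07,-0.12,-0.16,0.18,0],[0.08,-0.145,-0.16,0.18,0],[0.08,-0.145,-0.16,0.18,0],[0.08,-0.145,-0.16,0.18,0]]' 40
python3 - <<'E'
from h import *
import pickle
c=r.camera('wrist'); t=r.camera('side'); pickle.dump((c,t),open('w6.pkl','wb')); s=r.read_state(); print(s['ee_pos'],s['eef_rot'],s['ft_force'],s['width'])
p=s['ee_pos'];print(proj(c,[*p[:2],p[2]+.0145]),proj(t,[*p[:2],p[2]-.0]))
q=proj(t,p).astype(int)
a=cv2.resize(c['img'][120:384,100:412],(400,338)); u=max(q[0]-75,0);v=max(q[1]-56,0)
b=cv2.resize(t['img'][v:v+127,u:u+150],(400,338),interpolation=cv2.INTER_CUBIC);print(u,v)
cv2.imwrite('pics/w6.png',np.hstack([a,b])[:,:,::-1])
E
```

```text
time: 10.9
ee_pos: [0.4738, -0.1189, 0.1835]
eef_rot: [0.998, 0.06, -0.0, -0.0]
ft_force: [0.0, -1.1, -0.9]
width: 0.0135
grip_force: 40.0
[ 0.47362672 -0.12033846  0.18352307] [ 9.98292931e-01  5.84055844e-02 -2.54807938e-05  1.05554164e-04] [ 0.25857891 -0.14130039 -0.25246713] 0.013887361922823688
[257.6564878  246.47427038] [260.74464978 180.29938672]
185 124
```

View pics/w6.png

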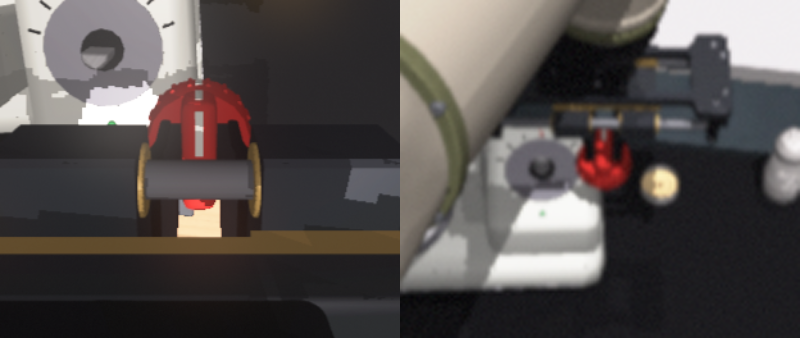

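Knob and spindle both show in the wrist view: the skirt is at columns 148-251, with its top at row 80. I'll compare this with the projected model to get the in-hand offset.

```bash
python3 - <<'E'
from h import *
import pickle
from scipy.spatial.transform import Rotation as R
c,t=pickle.load(open('w6.pkl','rb')); p=np.array([.47362672,-.12033846,.18352307]); M=R.from_quat([.99829,.0584,0,0]).as_matrix()
h=cv2.cvtColor(c['img'],cv2.COLOR_RGB2HSV); m=((h[...,0]<8)|(h[...,0]>172))&(h[...,1]>130)&(h[...,2]>60)
m[:170]&=True; ys,xs=np.nonzero(m[150:300,190:320]); ys+=150; xs+=190
print('red top',ys.min(),'bottom',ys.max(),'cols',xs.min(),xs.max())
th=np.linspace(0,2*np.pi,73)
for ox in(-.006,-.003,0,.003,.006):
    P=[]
    for z in(.0235,.0035):
        P+=[proj(c,p+M@[ox+.023*np.cos(a),.023*np.sin(a),z]) for a in th]
    P=np.array(P); e=proj(c,p+M@[ox+.023,0,-.0145]); f=proj(c,p+M@[ox-.023,0,-.0145]); print(ox,'top',P[:,1].min().round(1),'cols',P[:,0].min().round(1),P[:,0].max().round(1),'bar rows',e.round(1),f.round(1))
cv2.imwrite('pics/w6b.png',np.hstack([cv2.resize(c['img'][135:180,150:210],(400,300),interpolation=cv2.INTER_CUBIC),cv2.resize(c['img'][170:290,185:345],(400,300),interpolation=cv2.INTER_CUBIC)])[:,:,::-1])
A=proj(c,[.4935,-.0625,.133]);print('spindle pred',A, ((A-[150,135])*6.667))
E
```

```text
red top 181 bottom 283 cols 216 295
-0.006 top 191.5 cols 215.6 299.1 bar rows [257.8 214. ] [257.4 297.9]
-0.003 top 186.7 cols 215.4 299.3 bar rows [257.9 208.1] [257.4 292.8]
0 top 181.7 cols 215.3 299.5 bar rows [257.9 202.1] [257.4 287.7]
0.003 top 176.8 cols 215.1 299.7 bar rows [257.9 196.1] [257.5 282.5]
0.006 top 171.8 cols 214.9 299.9 bar rows [257.9 190. ] [257.5 277.2]
spindle pred [173.90314372 166.06788719] [159.36225915 207.12960388]
```

View pics/w6b.png

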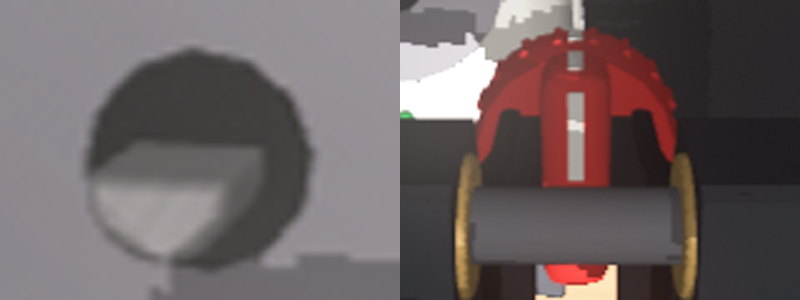

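The flat faces tool +x, already matched in angle. The knob's in-hand offset is about 0-1 mm, so I go over the spindle.

```bash
python3 -m jog '[[0.009,-0.018,0,0,0],[0.018,-0.036,0,0,0],[0.027,-0.0543,0,0,0],[0.027,-0.0543,0,0,0],[0.027,-0.0543,0.015,0,0],[0.027,-0.0543,0.023,0,0],[0.027,-0.0543,0.023,0,0]]' 40
python3 -m jog '[[0,0,0.003,0,0],[0,0,0.006,0,0],[0,0,0.008,0,0],[0,0,0.008,0,0]]' 40
python3 -c "
from bench import r
s=r.read_state();print(s['torque'])"
```

```text
time: 11.7
ee_pos: [0.4933, -0.0632, 0.1595]
eef_rot: [0.998, 0.058, -0.001, 0.0]
ft_force: [-0.8, 0.3, 0.3]
width: 0.0136
grip_force: 40.0
time: 12.1
ee_pos: [0.4942, -0.0619, 0.1524]
eef_rot: [0.998, 0.059, -0.0, -0.0]
ft_force: [-0.7, -0.6, -0.1]
width: 0.0135
grip_force: 40.0
[-0.05593469  0.08206443 -0.03054039]
```

It is 4 mm below the tip with no force, so the spindle is in the bore. Continue down.

```bash
python3 -m jog '[[0,0,0.004,0,0],[0,0,0.008,0,0],[0,0,0.011,0,0],[0,0,0.011,0,0],[0,0,0.011,0,0]]' 50
python3 -c "
from bench import r
s=r.read_state();print(s['torque'],s['ee_pos'])"
```

```text
time: 12.6
ee_pos: [0.4942, -0.0619, 0.1415]
eef_rot: [0.998, 0.059, -0.0, 0.0]
ft_force: [0.1, 0.6, -0.4]
width: 0.0136
grip_force: 50.0
[-0.04063865  0.16689749 -0.00632375] [ 0.49424126 -0.06186865  0.14145439]
```

```bash
python3 -m jog '[[0,0,0.002,0,0],[0,0,0.003,0,0],[0,0,0.004,0,0],[0,0,0.005,0,0],[0,0,0.006,0,0],[0,0,0.006,0,0],[0,0,0.006,0,0]]' 60
python3 -m jog '[[0,0,0.001,0,0],[0,0,0.002,0,0],[0,0,0.003,0,0],[0,0,0.003,0,0],[0,0,0.003,0,0]]' 60
```

```text
time: 13.3
ee_pos: [0.4946, -0.0619, 0.1359]
eef_rot: [0.998, 0.059, 0.0, -0.0]
ft_force: [-2.1, -0.2, 7.2]
width: 0.0135
grip_force: 60.0
time: 13.8
ee_pos: [0.4949, -0.0619, 0.1342]
eef_rot: [0.998, 0.059, 0.001, -0.001]
ft_force: [-8.6, 0.1, 23.4]
width: 0.0134
grip_force: 60.0
```

Contact force rose from 7 N to 23 N, above the 9 N spring, so the spindle is at its lower stop. Handing in.

```bash
python3 -c "
from bench import r
print(r.close_job())"
```

```text
the job is handed in; nothing more can be done
None
```

I handed the job in at about 14 s with the lid locked, the knob fully on the spindle and held down under about 23 N (the spring gives 9 N fully down), and the mug, shaker and tea light not touched as far as I know; the hand-in returned no verdict.

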